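# Roll a bar blank into the V-block and secure it

### The arm

A 6-joint arm with a two-finger parallel gripper is mounted at the origin on a cart in front of the work surface, level with it; the furniture and walls round the work are solid. World frame = base frame: x ahead of the robot, y to its left, z up, the work surface at z = 0. Lengths are in mm, angles in rad, forces in N, time in s.
With the tool pointing down it reaches from about 300 to 775 mm from the base axis. Payload 14.6 kg.
Tool frame: the origin (TCP) lies at the centre of the arm's flange, where the gripper is bolted on; the fingertips stand 199 mm ahead of it and the grasp point (between the pads) lies 180 mm ahead of it; z points along the fingers, y is the line along which they close (so a half turn about z gives the same grasp; the last joint's range is limited). The gripper opens to 94 mm and grips with 3 to 60 N. Pads are 16 mm wide; open, the fingers measure 119 mm over their backs; the gripper's body (75 mm by 177 mm) begins 78 mm behind the grasp point.
Start: joints at [-1.26, 0.3, 1.521, -0, 1.321, -0.067], TCP at [202.875, -511.207, 404.646] pointing down, gripper open.
Joint ranges: [-3.03, 3.03], [-0.79, 2.21], [0.23, 2.52], [-1.04, 4.18], [0, 3.07], [-2.55, 2.55]. Speed limits (rad/s): [2.22, 2.22, 2.57, 3.14, 3.14, 3.14].

### API

Orientations are given as a rotation vector (axis times angle).
In Python, from plant import ctrl, fingers, solver, get_state, camera, get_calibration, finish_job gives the robot as it stands. The module is installed in compiled form; this text tells all that it offers. Calls block until the motion is done:
- ctrl.move_pose(position, orientation): joint-space move of the TCP to a pose.
- ctrl.line_to(position, rate=150, ori=None): straight line of the TCP; ori=None keeps the orientation; rate is the mean speed in mm/s.
- ctrl.goto_joints(angles): joint-space move.
- fingers.move_gripper(opening, grip_force=None): finger opening in mm; grip_force is the grip in N (None keeps the last); returns when the fingers have stopped.
- ctrl.dwell(seconds).
- solver.inverse_kinematics(position, orientation): joint angles nearest the present ones, or None.
- get_state(): the state.
- camera(name): name is "scene" or "top" or "wrist"; returns the picture (400x640x3 uint8, red, green, blue); there is no depth.
- get_calibration(name): a dict with "camera_matrix" (3x3 intrinsics, pixels), "D" ([k1, k2, p1, p2, k3] as OpenCV has them; the pictures are not rectified), "view" (4x4, takes a point from world to camera coordinates); the wrist camera has in their place "tool_from_camera" (4x4, takes a point from camera to tool coordinates, whose origin is the TCP and whose axes are the flange's). Camera axes: x right, y up, looking along -z (the intrinsics and any distortion apply to the point x, -y, -z); pixel columns grow to the right and rows downward; lengths in mm; the calibration is good to about 2 mm. A picture is of the moment at which its call begins: read the wrist's pose just before it. get_calibration takes no time and is no camera call.
A pose or a line that the arm cannot do raises ctrl.MotionError and nothing moves.
- finish_job(): hands the job in; it is judged then, once.
The state is a dict: "t": time; "qpos": joint angles; "qd": joint speeds; "effort": joint torques, N m; "eef_pos": TCP position; "tool_rot": TCP orientation; "force": force on the tool from outside, world axes, zero at the start; "wrist_torque": the same for the moment, N m; "width": finger opening in mm; "gripper_force": force on a finger pad.
Only numpy, scipy, OpenCV 4.12 (cv2) and the standard library are available. Lean on these libraries where they do the work, as an engineer would, in place of code of your own. Each camera call takes 0.05 s, during which the arm holds its last target. There are 200 camera calls.

### The job

Roll the round metal blank along the bench and up the ramp into the V-block by pushing gently on its side; never lift it. Then push it along the V by its blue-banded end until its other end touches the end stop, and swing the keeper with the red tab across it as far as it goes. The keeper stays open until the blank lies in the V; leave the other things on the bench where they are.

Things in the scene. Friction and masses are not known exactly. Their poses are not given: they have to be found in the camera images.
- bar: the blank: round steel-grey bar, diameter 26 mm, 140 mm long, 0.25 to 0.5 kg, smooth (friction about 0.3), blue band at one end, right of the V-block. Origin mid-length on its axis, 13 mm above the bench at the start. x runs along it from banded to plain end; y, z turn as it rolls. Fingertips reaching down to its mid-height roll it with 1 to 5 N, also up the ramp; pushed higher up it may wedge
- bar_far_end (a point): centre of the bar's far end face (70 mm from its middle along +x); this end goes against the end stop. Behind the bar on the right stands a fixed blue vice, 66 mm high (world x 0.46 to 0.575, y -0.385 to -0.296 m)
- v_block: dark steel V-block screwed to the bench. Origin on the bench under the bottom line of the V, at mid-length; x along the V toward the end stop (away from the robot), y from the ramp toward the tall cheek, z up. The 90-degree V is 120 mm long (x -60 to +60), its bottom 3 mm above the bench; its -x end is open, and the seated bar sticks out there by 20 mm when it touches the stop
- seat (a point): point on the line where the bar's axis lies when seated in the V (21 mm above the bench, mid-length of the V); axes as those of v_block
- ramp_foot (a point): mid-length of the ramp's foot on the bench, 74 mm from the V's bottom line on its -y side. The ramp (as long as the V) rises from here to a lip 14 mm high, flat from 15 to 12 mm before the V's bottom line; there the V begins. On the +y side the V's flank runs on up to a cheek 25 mm high (22 to 46 mm past the bottom line), which stops the bar from rolling past
- stop_face (a point): point on the inner face of the end stop (x = +60 mm of v_block) at the height of a seated bar's axis. The stop is a steel plate 12 mm thick, 32 mm high, spanning y -17 to +44 mm of v_block; a bar rolled in must pass clear of it. Beyond it a shelf board overhangs the bench: front edge at world x = 0.70 m, underside 0.17 m up
- keeper_pivot (a point): pivot of the keeper: upright axis on top of the cheek, at mid-thickness of the arm (40 mm above the bench), at x = +16, y = +34 mm of v_block. Past the cheek stands a fixed grey handpiece cradle, 56 mm high (world x 0.45 to 0.595, y 0.054 to 0.146 m)
- keeper_tab (a point): middle of the upright red finger tab (12 mm diameter, 14 mm tall, top 58 mm above the bench) standing on the free end of the keeper, 50 mm from the pivot. To close the keeper push the tab or the arm from its outer side, the one away from the V
- keeper (a joint): swing keeper: flat steel arm 13 mm wide, 7 mm thick, underside 37 mm above the bench (2.6 mm above a seated bar), turns level about its pivot, stays where left (0.6 N at the tab). 0 = open, pointing along -x of v_block over the cheek; starts at 0 to 0.3. Closes counter-clockwise from above (free end goes -y, then +x of v_block); 1.57 = square across the V, stops at 1.60
- yellow_bin: yellow open stacking bin, 170 x 109 x 72, on the left (mm); origin at the centre of its underside; a bystander, leave alone
- tape_roll: roll of tan masking tape lying flat, diameter 66, 20 high, at the back, left of the V-block (mm); origin at the centre of its underside; a bystander, leave alone
- marker: red and white marker pen lying down, 135 long, 17 thick, near the front edge (mm); origin at the centre of its underside; a bystander, leave alone
- green_pliers: pliers with green handles lying flat, 146 x 56 x 11, on the left, near the grey handpiece cradle (mm); origin at the centre of its underside; a bystander, leave alone
- lighter: small glass spirit burner, diameter 48, 70 high, at the front right (mm); origin at the centre of its underside; a bystander, leave alone
- wax_dish: white dish of red wax chips, diameter 69, 22 high, front left (mm); origin at the centre of its underside; a bystander, leave alone
- blue_carver: thin blue carving tool lying down, 130 long, 9 thick, near the front edge (mm); origin at the centre of its underside; a bystander, leave alone
- glaze_jar: white screw-top jar, diameter 51, 55 high, back right (mm); origin at the centre of its underside; a bystander, leave alone

How it is judged:
By the outcome, as a careful person would: the job done as asked, in the order asked, and still so for the second after the job is handed in, with the robot touching nothing.
It also fails if it takes over 54 s, if anything falls off the work surface, if the arm or the gripper's body presses on something with over 40 N, if the wrist force passes 120 N, or if a joint passes its speed limit or range.

## Working session

There is one attempt and no reset: what is moved stays moved. The work goes in short steps, each a Python script; the robot and the scene stay as the last script left them, time stands still between calls to the robot, and variables do not carry over. Pictures are saved under pics/ and viewed, at most 12 in all, crops included, and the job is handed in when it is done.

```bash
mkdir -p pics
cat > h.py <<'E'
import numpy as np, cv2
from plant import ctrl, fingers, solver, get_state, camera, get_calibration, finish_job
from scipy.spatial.transform import Rotation as R
def snap(cam,name):
    im=camera(cam); cv2.imwrite(f'pics/{name}.png',im[:,:,::-1]); return im
def cam_pose(cam,st=None):
    c=get_calibration(cam)
    if 'view' in c: M=np.linalg.inv(np.array(c['view']))
    else:
        st=st or get_state(); T=np.eye(4); T[:3,:3]=R.from_rotvec(st['tool_rot']).as_matrix(); T[:3,3]=st['eef_pos']
        M=T@np.array(c['tool_from_camera'])
    return c,M
def ray(cam,px,z,st=None):
    "pixels -> world points on plane z (mm)"
    c,M=cam_pose(cam,st)
    u=cv2.undistortPoints(np.array(px,float).reshape(-1,1,2),np.array(c['camera_matrix']),np.array(c['D'],float)).reshape(-1,2)
    d=np.c_[u[:,0],-u[:,1],-np.ones(len(u))]@M[:3,:3].T
    o=M[:3,3]; return o+d*((z-o[2])/d[:,2])[:,None]
def proj(cam,P,st=None):
    c,M=cam_pose(cam,st); p=(np.array(P,float).reshape(-1,3)-M[:3,3])@M[:3,:3]
    p=p*[1,-1,-1]
    return cv2.projectPoints(p.reshape(-1,1,3),np.zeros(3),np.zeros(3),np.array(c['camera_matrix']),np.array(c['D'],float))[0].reshape(-1,2)
E
python3 - <<'E'
from h import *
snap('top','top');snap('scene','scene')
s=get_state();print(s)
for c in('top','scene'):print(cam_pose(c)[1].round(2))
print(get_calibration('wrist'))
E
```

```text
{'t': 0.1, 'qpos': array([-1.25960744e+00,  3.00358204e-01,  1.52152510e+00, -1.68232930e-05,
        1.32066369e+00, -6.65959125e-02]), 'qd': array([ 5.03315407e-04, -1.39393166e-03, -1.41313757e-03,  1.14428805e-03,
       -9.81252273e-07, -2.76508276e-03]), 'effort': array([ 4.04448219e-03, -5.32638717e+01, -3.53284979e+01,  7.10049109e-02,
        2.34556070e-02, -5.60051922e-05]), 'eef_pos': array([ 202.86080829, -511.18026973,  404.17183825]), 'tool_rot': array([-3.08478291e+00, -5.89729289e-01,  2.08221993e-04]), 'force': array([ 0.26705967,  0.48033774, -0.08026918]), 'wrist_torque': array([ 0.02591248, -0.01640935, -0.01985225]), 'gripper_force': 0.0, 'width': 94.17065139238031}
[[ 2.00000e-02  1.00000e+00 -9.00000e-02  4.08430e+02]
 [-1.00000e+00  2.00000e-02 -1.00000e-02  3.11700e+01]
 [-1.00000e-02  9.00000e-02  1.00000e+00  1.19102e+03]
 [ 0.00000e+00  0.00000e+00  0.00000e+00  1.00000e+00]]
[[-8.10000e-01  4.30000e-01 -4.10000e-01 -1.07760e+02]
 [-5.90000e-01 -5.80000e-01  5.70000e-01  8.78830e+02]
 [ 1.00000e-02  7.00000e-01  7.20000e-01  1.12755e+03]
 [ 0.00000e+00  0.00000e+00  0.00000e+00  1.00000e+00]]
{'camera_matrix': array([[277.59419027,   0.        , 318.42714803],
       [  0.        , 277.59419027, 198.37882869],
       [  0.        ,   0.        ,   1.        ]]), 'D': array([-0.02680582,  0.        ,  0.        ,  0.        ,  0.        ]), 'tool_from_camera': array([[-8.14029726e-04,  9.69160163e-01,  2.46430348e-01,
         7.02321660e+01],
       [ 9.99999648e-01,  7.38824614e-04,  3.97637942e-04,
        -4.80840836e-01],
       [ 2.03306046e-04,  2.46430585e-01, -9.69160423e-01,
         2.03480991e+01],
       [ 0.00000000e+00,  0.00000000e+00,  0.00000000e+00,
         1.00000000e+00]])}
```

View pics/top.png

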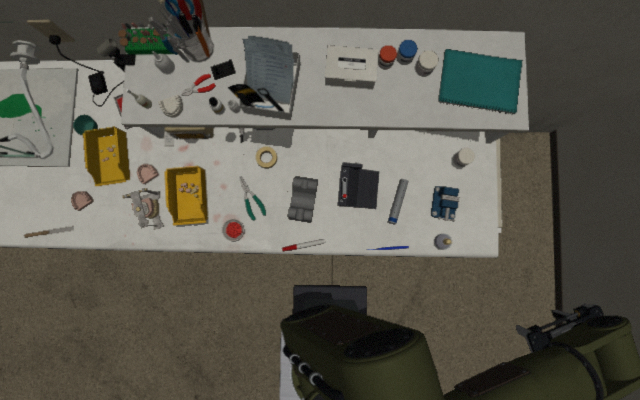

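View pics/scene.png

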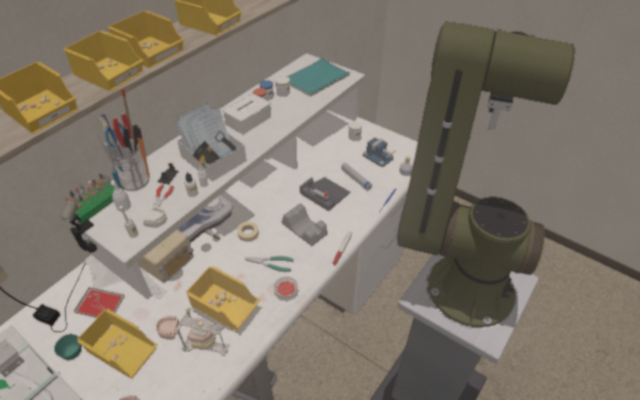

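The top view shows the V-block at about (358,186), the bar at (398,201) with its band at the near end around (393,220), and the keeper's red tab at about (344,196). I'll move the wrist camera over them.

Run:
```python
from h import *
print(ray('top',[(403,181),(392,222),(358,186)],15).round(1))
ori=[np.pi,0,0]  # tool x=+X, y=-Y, z down
for o in ([np.pi,0,0],[0,np.pi,0],[np.pi/2**.5,np.pi/2**.5,0],[np.pi/2**.5,-np.pi/2**.5,0]):
    print(o,solver.inverse_kinematics([440,-60,330],o))
ctrl.move_pose([430,-50,330],ori)
s=get_state();print(s['t'],s['eef_pos'],s['tool_rot'],s['force'])
snap('wrist','w1')
```

```text
[[ 585.4 -209.7   15. ]
 [ 457.5 -176.    15. ]
 [ 567.   -70.2   15. ]]
[3.141592653589793, 0, 0] [-2.18040366e-01  1.47298261e-01  1.89412815e+00 -4.44089210e-16
  1.10016624e+00  1.35275596e+00]
[0, 3.141592653589793, 0] [-0.21804037  0.14729826  1.89412815  0.          1.10016624 -1.78883669]
[2.221441469079183, 2.221441469079183, 0] [-2.18040366e-01  1.47298261e-01  1.89412815e+00 -4.44089210e-16
  1.10016624e+00 -2.18040366e-01]
[2.221441469079183, -2.221441469079183, 0] None
1.9833 [430.08531002 -50.50142312 330.10949054] [ 3.14148803e+00 -7.34574141e-04  3.12852056e-04] [ 1.09571355 -0.12740933 -0.07450249]
```

View pics/w1.png

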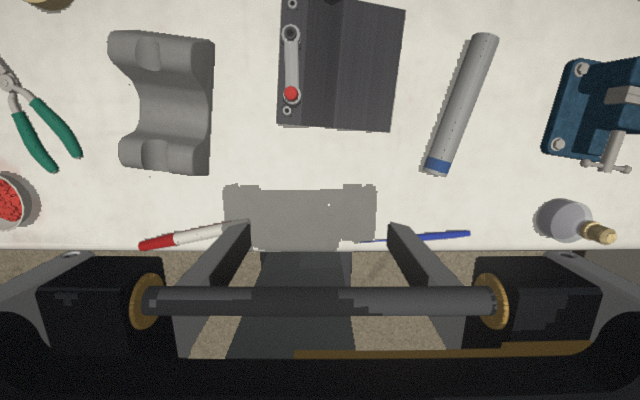

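Run:
```python
from h import *
ctrl.line_to([520,-110,330],rate=200)
s=get_state();print(s['t'],s['eef_pos'],s['tool_rot'])
np.savez('w2.npz',p=s['eef_pos'],r=s['tool_rot'])
im=snap('wrist','w2')
cv2.imwrite('pics/w2c.png',cv2.resize(im[40:340,120:520,::-1],(800,600),interpolation=cv2.INTER_CUBIC))
```

```text
2.725 [ 519.49806094 -109.88990277  329.63381938] [-3.14126010e+00  4.73347144e-04  1.54817435e-03]
```

View pics/w2c.png

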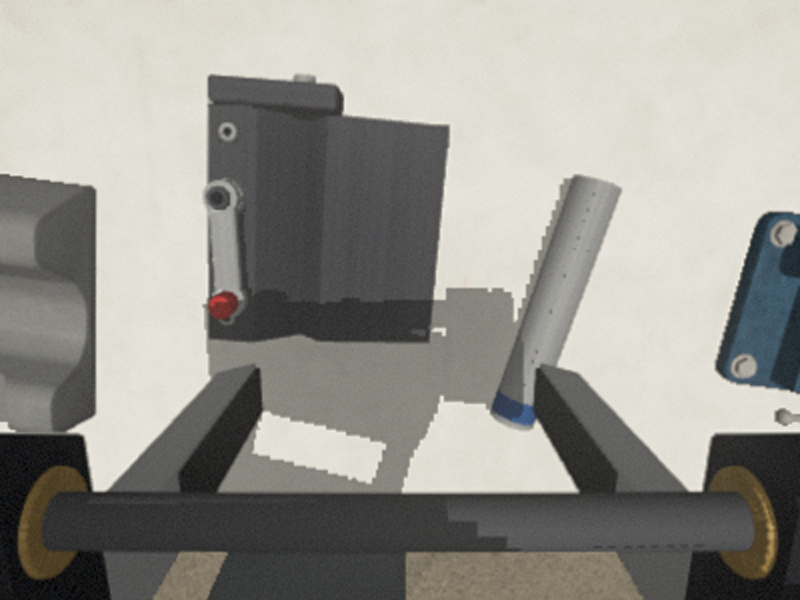

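The crop shows the V-block at about (208–448, 75–342) and the keeper nearly open, with its pivot at (218,196) and its tab at (222,303). The bar runs from its far end at (596,180) to its banded end at (514,420), and is yawed relative to the V.

Run:
```python
from h import *
d=np.load('w2.npz');st=dict(eef_pos=d['p'],tool_rot=d['r'])
f=lambda pts,z:ray('wrist',[(a/2+120-.25,b/2+40-.25) for a,b in pts],z,st)[:,:2].round(1)
foot=f([(448,127),(429,342)],0);print('foot',foot, np.linalg.norm(foot[0]-foot[1]),np.arctan2(*(foot[0]-foot[1])[::-1]))
ch=f([(208,105),(208,340)],25);print('cheek outer',ch)
print('stop top front',f([(208,105),(341,115)],32),'stop top back',f([(208,75),(336,86)],32))
print('lip',f([(328,120),(320,335)],14))
print('cheek inner',f([(258,110),(252,335)],25))
print('pivot',f([(219,196)],44),'tab top',f([(222,303)],58))
im=cv2.imread('pics/w2.png')
# bar sides at axis height
L=f([(575,175),(492,410)],13);Rr=f([(620,188),(536,424)],13);print('bar',L,Rr,L.mean(0)*.5+Rr.mean(0)*.5)
# blue band mask
hsv=cv2.cvtColor(im,cv2.COLOR_BGR2HSV);m=cv2.inRange(hsv,(100,90,40),(130,255,255));m[:,400:]=0;m[:230]=0
ys,xs=np.where(m);print('blue px',xs.mean(),ys.mean(),len(xs), ray('wrist',[(xs.mean(),ys.mean())],22,st))
# bar px rows
mm=np.linalg.inv(np.eye(2))
for nm in('top','scene'):
  pass
```

```text
foot [[ 614.7 -136.6]
 [ 495.8 -128. ]] 119.21061194373598 -0.07220395032088482
cheek outer [[623.3 -18. ]
 [504.6  -8.2]]
stop top front [[622.4 -20.2]
 [617.6 -83.1]] stop top back [[635.7 -21.3]
 [630.5 -81. ]]
lip [[617.  -74.7]
 [504.1 -66.8]]
cheek inner [[620.8 -42.2]
 [507.3 -32. ]]
pivot [[580.6 -26.1]] tab top [[532.4 -28.1]]
bar [[ 590.1 -201.9]
 [ 458.8 -164.1]] [[ 583.5 -226. ]
 [ 449.9 -190.1]] [ 520.575 -195.525]
blue px 377.8954248366013 245.54248366013073 153 [[ 461.73422234 -176.07832585   22.        ]]
```

```bash
cat >> h.py <<'E'
O=np.array([560.8,-58.7]); YAW=-0.076
XV=np.array([np.cos(YAW),np.sin(YAW)]); YV=np.array([-XV[1],XV[0]])
def W(x,y,tip): return np.r_[O+x*XV+y*YV, tip+199]
def V(p): r=np.array(p)[...,:2]-O; return np.stack([r@XV,r@YV],-1)
def ori(yaw=YAW): return (R.from_euler('z',yaw)*R.from_rotvec(np.pi/2**.5*np.array([1,1,0]))).as_rotvec()
def rep(tag=''):
    s=get_state(); print(tag,'t%.2f'%s['t'],'V',V(s['eef_pos']).round(1),'tip',round(s['eef_pos'][2]-199,1),'F',s['force'].round(1),'w',round(s['width'],1)); return s
E
python3 - <<'E'
from h import *
ctrl.move_pose(W(-30,-182,110),ori()); rep()
ctrl.line_to(W(-30,-182,8),rate=120); rep()
ctrl.line_to(W(-30,-140,8),rate=45); rep()
ctrl.line_to(W(-30,-112,8),rate=45); s=rep()
np.savez('w3.npz',p=s['eef_pos'],r=s['tool_rot'])
snap('wrist','w3')
E
```

```text
t4.29 V [ -30.1 -181.6] tip 110.2 F [ 0.2 -0.4 -0.2] w 93.8
 t5.29 V [ -29.8 -182.1] tip 8.8 F [-0.3  0.3  0.3] w 93.8
 t6.38 V [ -30.  -140.2] tip 8.0 F [-0.8  0.1 -0.4] w 94.2
 t7.15 V [ -30. -112.] tip 8.0 F [ 0.3 -0.8  0.4] w 93.9
```

View pics/w3.png

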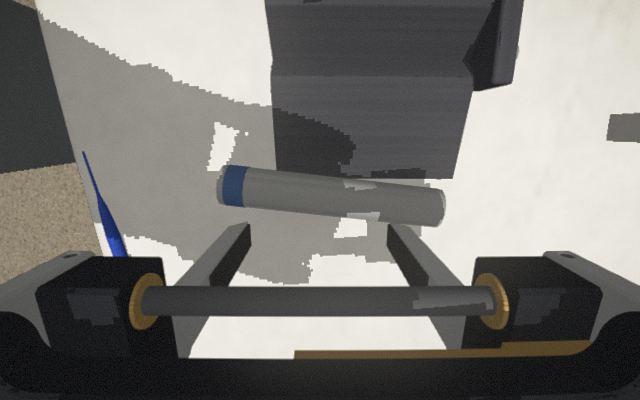

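The wrist view shows the bar at the ramp foot and slightly yawed, with its banded end at (220,185) and its plain end at (444,207).

Run:
```python
from h import *
d=np.load('w3.npz');st=dict(eef_pos=d['p'],tool_rot=d['r'])
f=lambda pts,z:V(ray('wrist',pts,z,st)).round(1)
print('bar top edge',f([(240,165),(430,185)],13),'bottom',f([(240,206),(430,226)],13),'ends',f([(219,187),(445,207)],13))
print('foot',f([(277,178),(453,179)],0),'lip',f([(272,75),(474,75)],14),'stop front bottom/top',f([(474,90),(514,83)],32))
```

```text
bar top edge [[-80.4 -63.3]
 [ 40.3 -76.1]] bottom [[ -82.2  -90. ]
 [  43.1 -103.9]] ends [[-94.9 -77.4]
 [ 51.7 -90.8]]
foot [[-59.4 -73.9]
 [ 61.2 -74.6]] lip [[-58.  -10.8]
 [ 59.8 -10.4]] stop front bottom/top [[ 51.3 -21. ]
 [ 72.4 -17.2]]
```

Run:
```python
from h import *
ctrl.line_to(W(-22,-122,8),rate=80)
ctrl.line_to(W(-22,-113,8),rate=40)
ctrl.line_to(W(-22,-97,9),rate=25); s=rep()
np.savez('w4.npz',p=s['eef_pos'],r=s['tool_rot'])
snap('wrist','w4')
```

```text
t8.68 V [-22. -97.] tip 8.9 F [ 0.6 -0.5  0.1] w 93.8
```

View pics/w4.png

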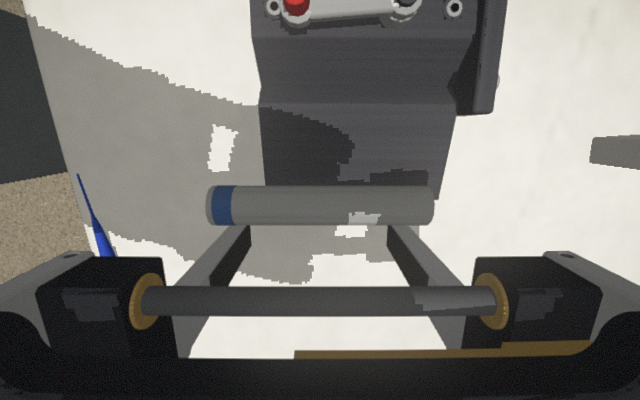

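The bar is now square to the V, with its ends at (207,205) and (434,205). Next I'll push it up the ramp.

Run:
```python
from h import *
d=np.load('w4.npz');st=dict(eef_pos=d['p'],tool_rot=d['r'])
e=V(ray('wrist',[(207,205),(434,205)],14,st));print(e.round(1)); 
if e[:,0].mean()<-14:
    ctrl.line_to(W(-22,-88,8.5),rate=40)
    ctrl.line_to(W(-22,-45,17.5),rate=35);rep()
    ctrl.line_to(W(-22,-27,20),rate=25);rep()
    ctrl.dwell(.3)
    s=rep();np.savez('w5.npz',p=s['eef_pos'],r=s['tool_rot'])
    snap('wrist','w5')
```

```text
[[-95.9 -74.2]
 [ 52.1 -74.3]]
 t10.51 V [-22. -45.] tip 17.3 F [ 0.7 -0.2 -0.5] w 93.9
 t11.38 V [-22. -27.] tip 20.0 F [-0.5  0.5 -0.6] w 93.9
 t11.68 V [-22.  -27.1] tip 20.0 F [-0.4 -1.   0.3] w 93.7
```

View pics/w5.png

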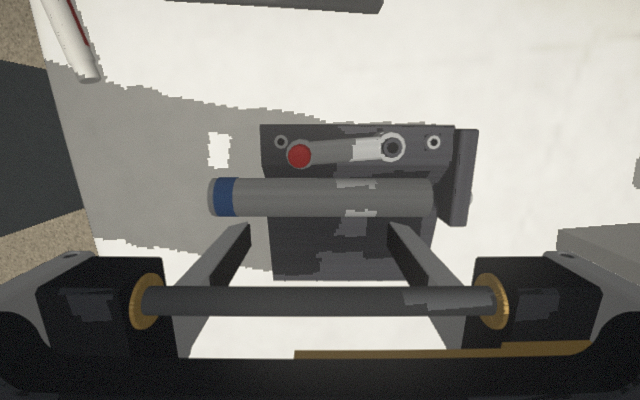

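Run:
```python
from h import *
d=np.load('w5.npz');st=dict(eef_pos=d['p'],tool_rot=d['r'])
f=lambda pts,z:V(ray('wrist',pts,z,st)).round(1)
print('ends',f([(208,197),(436,197)],21),'sides',f([(322,177),(322,217)],21),'tab',f([(299,156)],58),'piv',f([(392,148)],44),'marker tip',f([(95,80),(75,80)],8))
print('stop inner top',f([(453,130),(440,217)],32))
ctrl.line_to(W(-22,-40,22),rate=80)
ctrl.line_to(W(-22,-40,75),rate=150)
fingers.move_gripper(0,10); rep()
ctrl.line_to(W(-118,0,75),rate=200); s=rep()
np.savez('w6.npz',p=s['eef_pos'],r=s['tool_rot']); snap('wrist','w6')
```

```text
ends [[-96.3   0. ]
 [ 54.7  -0.1]] sides [[-20.8  13.3]
 [-20.8 -13.9]] tab [[-32.9  30.4]] piv [[17.4 33.4]] marker tip [[-169.1   75.6]
 [-182.7   75.9]]
stop inner top [[ 55.9  43.2]
 [ 53.8 -10.4]]
 t13.97 V [-22. -40.] tip 75.0 F [-0.6  0.4  0.1] w 0.6
 t14.63 V [-117.2   -0.2] tip 75.4 F [-0.4  0.5  0.1] w 0.7
```

View pics/w6.png

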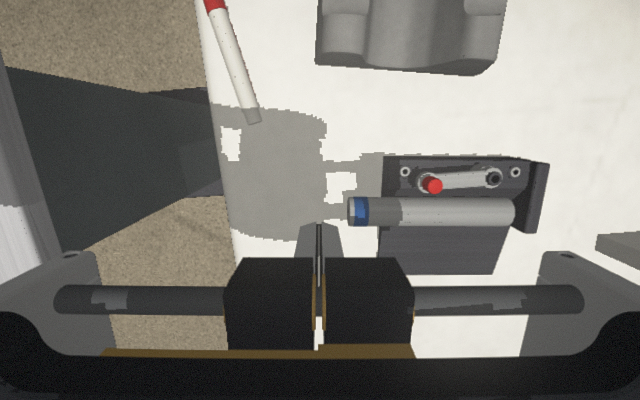

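The bar is seated in the V at y≈0, with its band at (358,211) and a gap before the stop. The closed fingers are clear of its end, so I'll lower them and push.

Run:
```python
from h import *
ctrl.line_to(W(-118,0,12),rate=120); s=rep()
ctrl.line_to(W(-100,0,12),rate=45); rep()
x=-100
while x<-84:
    x+=1; ctrl.line_to(W(x,0,12),rate=25)
    F=np.mean([get_state()['force'][:2]@XV for _ in range(3)])
    if x>-97: print(x,F.round(1))
    if F<-9: break
s=rep()
snap('wrist','w7')
c=camera('wrist'); np.savez('w7.npz',p=s['eef_pos'],r=s['tool_rot'])
```

```text
t15.36 V [-1.176e+02 -1.000e-01] tip 12.3 F [ 0.2 -1.2  0.2] w 0.3
 t15.91 V [-99.9   0. ] tip 12.0 F [-0.8  0.6  1.1] w 0.6
-96 -0.5
-95 0.9
-94 -0.8
-93 -0.6
-92 -1.7
-91 -0.5
-90 -5.2
-89 -11.8
 t18.66 V [-89.8   0.1] tip 11.6 F [-11.8  -0.    6.7] w 0.5
```

View pics/w7.png

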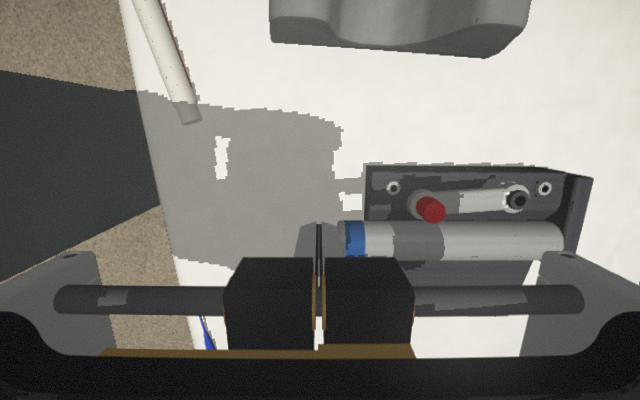

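The bar reached a hard stop at about 12 N, close to the predicted stop position. The keeper is still open, with its tab at (430,209). I'll retract and swing it closed.

Run:
```python
from h import *
ctrl.line_to(W(-106,0,12),rate=60); rep()
ctrl.line_to(W(-106,0,75),rate=150)
ctrl.line_to(W(-36,56,75),rate=180)
ctrl.line_to(W(-36,56,46),rate=100); rep()
def P(th):
    c,s=np.cos(th),np.sin(th)
    tab=np.array([16-50*c,34-50*s])
    return tab-6*np.array([s,-c])-np.array([12.5*min(1,2*s),-8*min(1,2*c)])
def F(th):
    f=np.mean([get_state()['force'][:2] for _ in range(3)],0); return f@XV*np.sin(th)-f@YV*np.cos(th)
for th in np.arange(0.1,1.46,0.13):
    ctrl.line_to(W(*P(th),46),rate=45); f=F(th)
    if f<-8: print('blocked',th,f); break
rep()
p=P(1.46)
while f>-8 and p[0]<6:
    p=p+[1,0]; ctrl.line_to(W(*p,46),rate=25); f=F(1.57); print(p.round(1),f.round(1))
s=rep(); np.savez('w8.npz',p=s['eef_pos'],r=s['tool_rot'])
snap('wrist','w8')
```

```text
t19.19 V [-106.   -0.] tip 12.2 F [ 0.6 -0.2  0.2] w 0.5
 t20.85 V [-36.2  55.7] tip 46.1 F [ 0.3  1.  -0.1] w 0.7
 t24.31 V [-10.8 -11.7] tip 46.0 F [ 0.2  0.1 -0.2] w 0.2
[ -7.  -13.3] 0.7
[ -6.  -13.3] -0.8
[ -5.  -13.3] -0.8
[ -4.  -13.3] 0.2
[ -3.  -13.3] -0.5
[ -2.  -13.3] -0.1
[ -1.  -13.3] -0.5
[  0.  -13.3] -0.2
[  1.  -13.3] -1.3
[  2.  -13.3] -6.4
[  3.  -13.3] -10.6
 t27.13 V [  2.4 -13.3] tip 45.7 F [-10.6   0.1   4.5] w 0.4
```

View pics/w8.png

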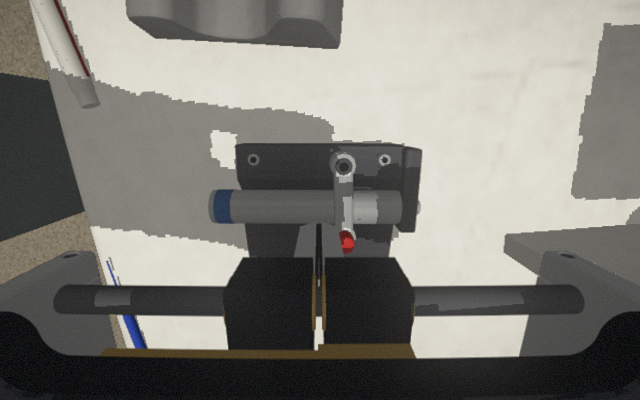

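The keeper is across the bar and hard against its stop, with the tab at (347,242). The bar's plain end meets the stop plate at about (402,207). I'll retract and check it clear of the robot.

Run:
```python
from h import *
ctrl.line_to(W(-15,-13.3,46),rate=50)
ctrl.line_to(W(-15,-13.3,110),rate=150)
ctrl.line_to(W(-10,-110,150),rate=200)
ctrl.dwell(.3)
s=rep(); im=snap('wrist','w9')
cv2.imwrite('pics/w9c.png',cv2.resize(im[40:270,160:480,::-1],(800,575),interpolation=cv2.INTER_CUBIC))
np.savez('w9.npz',p=s['eef_pos'],r=s['tool_rot'])
```

```text
t29.24 V [  -9.9 -109.3] tip 149.8 F [-0.1 -0.3 -0. ] w 0.6
```

View pics/w9c.png

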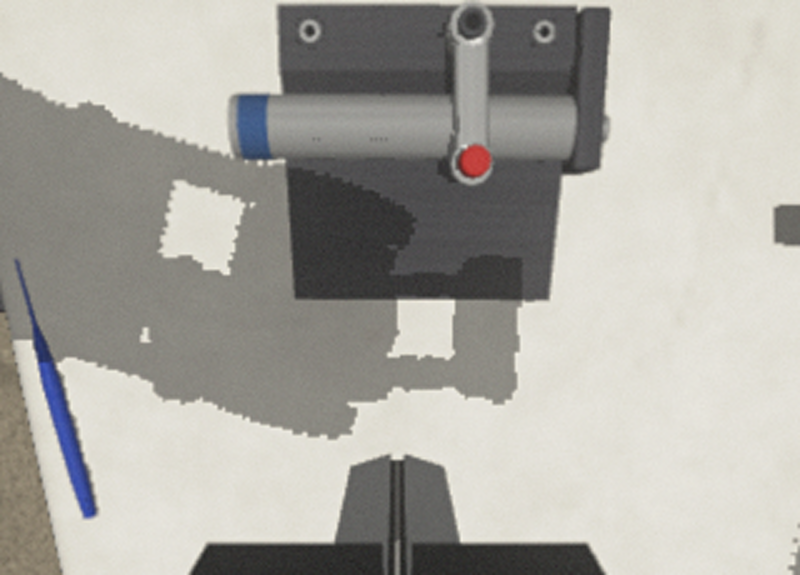

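The final check shows the bar against the stop at (576,125) and the keeper square across it from (471,22) to (475,161), with the robot clear.

```bash
python3 -c "
from h import *
print(finish_job())"
```

```text
the job is handed in; nothing more can be done
None
```

I rolled the blank up the ramp into the V, pushed it by its banded end until it touched the end stop, swung the keeper across it to its limit, and handed the job in at about 29 s with the robot clear.

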